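Open the combination-locked tool safe and set out the bit block

TASK

Unlock the grey tool safe: turn its three dials one at a time, from left to right as seen from the robot, so that the white pointer lines stand at 10 o'clock (left), 1 o'clock (middle) and 4 o'clock (right), where 12 o'clock is each dial's longest scale mark, on the side away from the robot. Then slide the safe's cover by its handle to the right as far as it goes, lift out the bit block and put it down upright in the empty shallow metal tray without dropping it. Leave the cover open, the dials at the code and all other things where they are.

Things in the scene. Friction and masses are not known exactly. Their poses are not given: they have to be found in the camera images.
- safe: flat grey box fixed to the bench, 200 (x) x 280 (y) x 50 mm high; origin at the centre of its underside; its +x points away from the robot, +y to the left. Front half: lock head with three dials in a row, axes at safe x = -0.057, y = 0.105, 0.030, -0.045. Back half: covered pocket at the left, at the right a flat deck that the cover slides onto between two 7 mm high rails
- safe_pocket (a point): centre of the floor of the safe's pocket, 5 mm above the bench. The pocket is 86 mm (safe x) by 100 mm (safe y); its walls reach 50 mm above the bench, and a sliding aluminium cover, top at 55 mm, closes it
- dial_left (a joint): left (+y) dial of the safe. Joint value: rad, 0 = pointer at 12 o'clock (the safe's +x), growing CLOCKWISE seen from above, one hour = 0.524; limits -3.1 to 3.1. Code: 10 o'clock = -1.047; it starts between -2.4 and -1.65. Stiff to about 0.06 N m and stays where it is left
- dial_middle (a joint): middle dial of the safe. Joint value: rad, 0 = pointer at 12 o'clock (the safe's +x), growing CLOCKWISE seen from above, one hour = 0.524; limits -3.1 to 3.1. Code: 1 o'clock = +0.524; it starts between 1.12 and 1.87. Stiff to about 0.06 N m
- dial_right (a joint): right (-y) dial of the safe. Joint value: rad, 0 = pointer at 12 o'clock (the safe's +x), growing CLOCKWISE seen from above, one hour = 0.524; limits -3.1 to 3.1. Code: 4 o'clock = +2.094; it starts between 0.74 and 1.49. Stiff to about 0.06 N m
- dial_left_grip (a point): point on the left dial's turning axis, 69 mm above the bench and 11 mm below the top of its black grip bar. The bar is 12 mm thick, 43 mm long, with a white line on top from the axis to the pointed pointer end, and stands 23 mm above the grey disc; its pointer end lies along this point's +x (the point turns with the dial)
- dial_middle_grip (a point): point on the middle dial's turning axis, 69 mm above the bench and 11 mm below the top of its black grip bar. The bar is 12 mm thick, 43 mm long, with a white line on top from the axis to the pointed pointer end, and stands 23 mm above the grey disc; its pointer end lies along this point's +x (the point turns with the dial)
- dial_right_grip (a point): point on the right dial's turning axis, 69 mm above the bench and 11 mm below the top of its black grip bar. The bar is 12 mm thick, 43 mm long, with a white line on top from the axis to the pointed pointer end, and stands 23 mm above the grey disc; its pointer end lies along this point's +x (the point turns with the dial)
- cover (a joint): sliding cover, m: 0 = shut, 0.108 = fully open at its stop; it moves along the safe's -y (to the right), about 1.5 N of friction. Teeth inside block it after 2 mm unless every dial is within about 12 degrees of its code
- cover_grip (a point): point on the cover's black handle bar, 11 mm below its top and 13 mm above the cover plate; the bar is 12 mm thick (along safe y), 50 mm long (along safe x), 24 mm high; moves with the cover
- bit_block: black block with upright driver bits, lying free in the safe's pocket. Block 70 mm (its x) x 28 mm (its y) x 20 mm high, bits up to 43 mm; origin at the centre of the underside, z up; about 0.09 kg. Its x lies roughly along the safe's x; grip it across its 28 mm
- tray: empty open metal tray, 110 mm (x) x 130 mm (y), walls 4 mm thick and 18 mm high, floor 4 mm thick; origin at the centre of its underside; stands left or right of the safe
- bin_a: bystander: black parts bin, 100 x 73 x 46 mm, on the side of the safe opposite the tray; origin at its underside, as for all bystanders
- solder_spool: bystander: solder spool, diameter 49 mm, 36 mm high, behind left
- threadlock: bystander: small bottle, diameter 25 mm, 72 mm high, behind right
- label_roll: bystander: white roll, diameter 64 mm, 30 mm high, behind the safe

How it is judged (in metres and radians):
On the way, in this order (a step that is already met when the one before it is completed fails the run):
1. the left dial is at 10 o'clock (value of joint dial_left between -1.257 and -0.837 rad), for 0.2 s.
2. the middle dial is at 1 o'clock, the left still at its code (all of step 1 and value of joint dial_middle between 0.314 and 0.734 rad), for 0.2 s.
3. the right dial is at 4 o'clock, the others still at their codes (all of step 2 and value of joint dial_right between 1.884 and 2.304 rad), for 0.2 s.
4. the cover is slid fully open (95 mm or more) (value of joint cover above 0.095 m), for 0.2 s.
5. the bit block is lifted out of the safe (height (world z) of bit_block above 0.055 m), for 0.1 s.
At the end, for the whole second after the job is handed in: The bit block stands upright (within 7 degrees), at rest and flat on the tray's floor inside its walls; the cover is open by 95 mm or more; every dial is within 12 degrees (0.21 rad) of its code (all of step 3 and z of bit_block in the frame of tray between 0 and 0.009 m and x of bit_block in the frame of tray between -0.045 and 0.045 m and y of bit_block in the frame of tray between -0.055 and 0.055 m and angle between bit_block's own z axis and vertical below 0.12 rad and linear speed of bit_block below 0.02 m/s and value of joint cover above 0.095 m); the robot touches nothing.
It fails at once if the bit block is tipped over (angle between bit_block's own z axis and vertical above 0.7 rad).
It fails at once if the bit block is dropped or flung (faster than 1 m/s) (linear speed of bit_block above 1 m/s).
It fails at once if the tray is pushed more than 40 mm (distance of tray from where it was at the start of the episode above 0.04 m).
It fails at once if a bystander is moved more than 40 mm (distance of any of bin_a, solder_spool, threadlock, label_roll from where it was at the start of the episode above 0.04 m).
It also fails if it takes over 66 s, if anything falls off the work surface, if the arm or the gripper's body presses on something with over 40 N, if the wrist force passes 120 N, or if a joint passes its speed limit or range.

ROBOT

A 6-joint arm with a two-finger parallel gripper is mounted at the origin on a cart in front of the work surface, level with it; the furniture and walls round the work are solid. World frame = base frame: x ahead of the robot, y to its left, z up, the work surface at z = 0. Lengths are in m, angles in degrees, forces in N, time in s.
With the tool pointing down it reaches from about 0.4 to 0.825 m from the base axis. Payload 7 kg.
Tool frame: the origin (TCP) lies midway between the tips of the shut fingers; the grasp point (between the pads) lies 19 mm behind it; z points along the fingers, y is the direction in which the jaws open and shut (so a half turn about z gives the same grasp; the last joint's range is limited). The gripper opens to 88 mm and grips with 3 to 60 N. Pads are 19 mm wide; open, the fingers measure 130 mm over their backs; the gripper's body (78 mm by 193 mm) begins 47 mm behind the grasp point.
Start: joints at [-52.191, 20.546, 0.682, 0, -70.136, -16.507], TCP at [0.245, -0.629, 0.195] pointing down, gripper open.
Joint ranges: [-176.03, 176.03], [-82.01, 121.73], [-58.28, 71.71], [-173.87, 95.51], [-174.79, -0.11], [-173.66, 173.66]. Speed limits (degrees/s): [136.94, 136.94, 172.46, 180, 180, 180].

INTERFACE

Orientations are given as a 3x3 rotation matrix whose columns are the frame's x, y, z axes.
In Python, from rig import robot gives the robot as it stands. Calls block until the motion is done:
- robot.goto(position, orientation): joint-space move of the TCP to a pose.
- robot.servo_line(position, ori=None, speed=0.15): straight line of the TCP; ori=None keeps the orientation; speed is the mean speed in m/s.
- robot.movej(angles): joint-space move.
- robot.move_gripper(opening): opening from 0.0 (shut) to 1.0 (fully open); the grip force is fixed at half the most; returns when the fingers have stopped.
- robot.dwell(seconds).
- robot.ik(position, orientation): joint angles nearest the present ones, or None.
- robot.grab_frame(name): name is "scene" or "top"; returns (picture, depth): 384x512x3 uint8, red, green, blue; 384x512 float32, m along the optical axis (not along the pixel's ray), 0 where there is no reading.
- robot.camera_info(name): a dict with "vfov" (degrees; the focal length in pixels is half the picture's height over the tangent of half this angle, whatever the lens; pixels are square), "cx", "cy" (the principal point, pixels), "k1" (the pictures are not rectified: a ray, as slopes to the right and down, at radius r is drawn at 1 + k1 r^2 times it, then the intrinsics apply), "view" (4x4, takes a point from world to camera coordinates). Camera axes: x right, y down, z forward; pixel columns grow to the right and rows downward; lengths in m; the calibration is good to about 2 mm. A picture is of the moment at which its call begins. camera_info takes no time and is no camera call.
A pose or a line that the arm cannot do raises robot.Unreachable and nothing moves.
- robot.job_done(): hands the job in, once; it reports no verdict.
Readings, each from a call of its own:
- robot.read_t(): time.
- robot.read_qpos(): joint angles.
- robot.read_qvel(): joint speeds.
- robot.read_effort(): joint torques, N m.
- robot.read_position(): TCP position.
- robot.read_tcp_rot(): TCP orientation.
- robot.read_force(): force on the tool from outside, world axes, zero at the start.
- robot.read_ft_torque(): the same for the moment, N m.
- robot.read_grip_width(): opening from 0.0 (shut) to 1.0 (fully open).
Only numpy, scipy, OpenCV 4.12 (cv2) and the standard library are available. Lean on these libraries where they do the work, as an engineer would, in place of code of your own. Each camera call takes 0.05 s, during which the arm holds its last target. There are 200 camera calls.

## Working session

There is one attempt and no reset: what is moved stays moved. The work goes in short steps, each a Python script; the robot and the scene stay as the last script left them, time stands still between calls to the robot, and variables do not carry over. Pictures are saved under pics/ and viewed, on a budget of 10 in all, crops included, one or two more only if the job needs it, and the job is handed in when it is done.

```bash
mkdir -p pics; ls; cat > h.py <<'E'
import numpy as np, cv2
from rig import robot
def save(name,img,scale=1.5):
    im=cv2.cvtColor(img,cv2.COLOR_RGB2BGR)
    cv2.imwrite('pics/'+name,cv2.resize(im,None,fx=scale,fy=scale,interpolation=cv2.INTER_CUBIC) if scale!=1 else im)
def cam(name):
    c=robot.camera_info(name); f=192/np.tan(np.radians(c['vfov'])/2); return f,c['cx'],c['cy'],c['k1'],np.array(c['view'])
def ray(name,uv,C=None):
    f,cx,cy,k1,V=C or cam(name); uv=np.atleast_2d(np.asarray(uv,float))
    d=(uv-[cx,cy])/f; s=d.copy()
    for _ in range(20): s=d/(1+k1*(s**2).sum(1,keepdims=True))
    R=V[:3,:3]; o=-R.T@V[:3,3]
    return o,np.c_[s,np.ones(len(s))]@R
def onplane(name,uv,z,C=None):
    o,d=ray(name,uv,C); return o+d*((z-o[2])/d[:,2])[:,None]
def cloud(name,depth,C=None):
    v,u=np.mgrid[:384,:512]; o,d=ray(name,np.c_[u.ravel(),v.ravel()],C)
    return (o+d*depth.reshape(-1,1)).reshape(384,512,3)
def proj(name,P,C=None):
    f,cx,cy,k1,V=C or cam(name); p=np.atleast_2d(P)@V[:3,:3].T+V[:3,3]; s=p[:,:2]/p[:,2:]
    return s*(1+k1*(s**2).sum(1,keepdims=True))*f+[cx,cy]
def Rz(yaw): # tool down, jaw axis y; tool x at angle yaw
    c,s=np.cos(yaw),np.sin(yaw); return np.array([[c,s,0],[s,-c,0],[0,0,-1.]])
E
python3 - <<'E'
from h import *
for n in ['scene','top']:
    p,d=robot.grab_frame(n); np.savez(f'{n}0.npz',p=p,d=d,V=cam(n)[4]); save(f'{n}0.png',p)
    c=robot.camera_info(n); print(n,c); V=np.array(c['view']); print(-V[:3,:3].T@V[:3,3],(d==0).mean())
print(robot.read_tcp_rot(),robot.read_position(),robot.read_t())
E
```

```text
pics
scene {'vfov': 51.025710676838116, 'cx': 260.4822984544157, 'cy': 198.8435213994666, 'k1': 0.04468401047797921, 'view': array([[-0.62962304, -0.77684908,  0.00896265,  0.38913025],
       [-0.44233636,  0.34897447, -0.82616909,  0.35889822],
       [ 0.63868096, -0.5241396 , -0.56335096,  0.98278953],
       [ 0.        ,  0.        ,  0.        ,  1.        ]])}
[-0.22392986  0.69216807  0.8466784 ] 0.004048665364583333
top {'vfov': 42.02120859446806, 'cx': 255.9755754141101, 'cy': 189.68490835973006, 'k1': -0.09599246154335722, 'view': array([[ 0.02936973, -0.99940308,  0.01819068, -0.0185751 ],
       [-0.99504858, -0.03096079, -0.09444443,  0.61208253],
       [ 0.09495125, -0.0153268 , -0.99536393,  1.23802224],
       [ 0.        ,  0.        ,  0.        ,  1.        ]])}
[0.49204563 0.01936147 1.29042836] 0.004018147786458333
[[-9.31696983e-01 -3.63235878e-01 -6.54344659e-04]
 [-3.63236447e-01  9.31696033e-01  1.33659516e-03]
 [ 1.24151004e-04  1.48298351e-03 -9.99998893e-01]] [ 0.24502261 -0.62843417  0.19402273] 0.1
```

View pics/scene0.png

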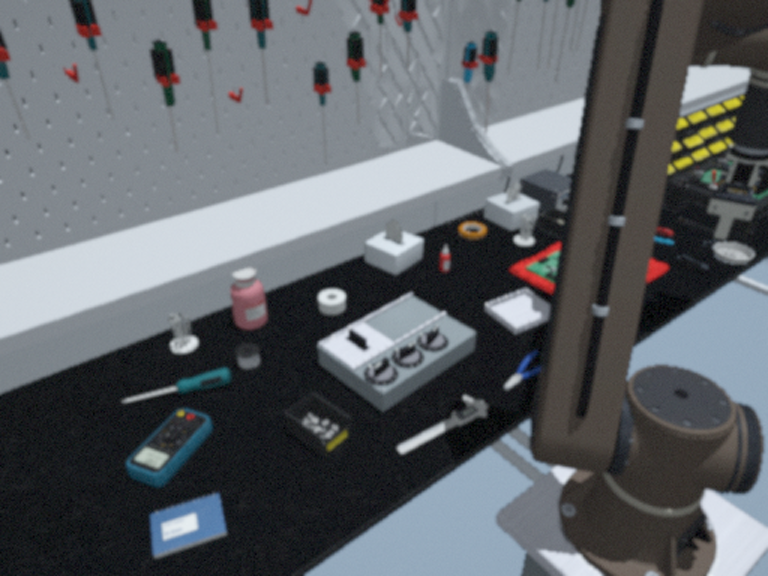

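View pics/top0.png

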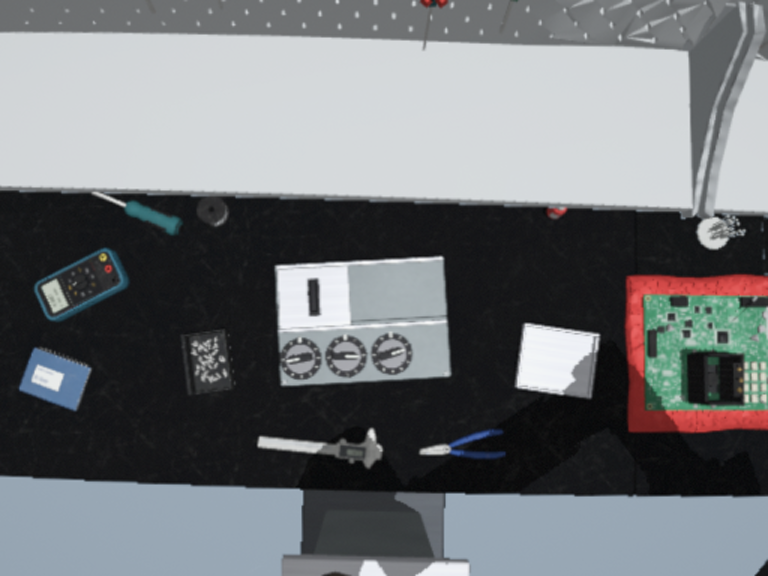

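Top view (768×576 display): the safe spans (275,258)-(450,385) and the dials are at (300,357), (346,355) and (391,353). The handle is at (314,297), the tray at (557,360) on the right and the bin at (207,361). A shelf overhangs behind the safe. The scene view shows the same layout.

```bash
python3 - <<'E'
from h import *
T=np.load('top0.npz'); S=np.load('scene0.npz')
X=cloud('top',T['d']); Y=cloud('scene',S['d'])
def at(X,u,v,r=2):
    return np.median(X[v-r:v+r+1,u-r:u+r+1].reshape(-1,3),0).round(4)
for n,(u,v) in dict(bench=(150,215),deck=(265,195),cover=(225,200),handle=(209,198),d1=(200,238),d2=(231,237),d3=(261,235),head=(290,240),tray=(365,240),shelf=(200,80),shelfedge=(230,128),bin=(138,240)).items(): print(n,at(X,u,v))
for n,(u,v) in dict(deck=(275,215),handle=(239,226),head=(265,253),tray=(345,208),roll=(221,195),threadl=(297,172),cover=(235,232)).items(): print('S',n,at(Y,u,v,1))
# safe outline: height mask from top depth
for n,C,zl,box in [('safe',X,(0.035,0.062),(150,150,320,280)),('tray',X,(0.0025,0.03),(325,200,420,285))]:
    z=C[...,2]; m=((z>zl[0])&(z<zl[1])).astype(np.uint8)*255
    M=np.zeros_like(m); a,b,c,d=box; M[b:d,a:c]=m[b:d,a:c]
    cs,_=cv2.findContours(cv2.morphologyEx(M,cv2.MORPH_OPEN,np.ones((5,5))),0,2); c=max(cs,key=cv2.contourArea)
    h=0.05 if n=='safe' else 0.018
    P=onplane('top',c[:,0],h)[:,:2].astype(np.float32); r=cv2.minAreaRect(P*1000); print(n,r,cv2.boxPoints(r).round(1).tolist())
p=T['p'][165:265,175:310]; save('dials.png',p,5.5)
p=S['p'][190:275,205:325]; save('sdials.png',p,6)
E
```

```text
bench [0.541  0.2707 0.0016]
deck [ 0.5977 -0.0226  0.0508]
cover [0.5819 0.0762 0.0568]
handle [0.5837 0.1141 0.0799]
d1 [0.4864 0.132  0.0796]
d2 [0.4911 0.0575 0.0809]
d3 [ 0.498  -0.0146  0.0801]
head [ 0.4879 -0.0876  0.0511]
tray [ 0.4929 -0.2858  0.0046]
shelf [0.8167 0.1281 0.2715]
shelfedge [0.7159 0.0614 0.2706]
bin [0.4758 0.2973 0.0082]
S deck [ 0.5736 -0.027   0.0514]
S handle [0.5769 0.1199 0.0754]
S head [0.4499 0.1192 0.0519]
S tray [ 0.4924 -0.2931  0.0072]
S roll [0.8091 0.029  0.0293]
S threadl [ 0.7467 -0.2877  0.0414]
S cover [0.5773 0.1354 0.0567]
safe ((550.2344360351562, 35.20588684082031), (200.06991577148438, 277.74188232421875), 4.9505181312561035) [[438.6000061035156, 164.89999389648438], [462.6000061035156, -111.80000305175781], [661.9000244140625, -94.5], [637.9000244140625, 182.1999969482422]]
tray ((461.6517333984375, -253.4746551513672), (10.157543182373047, 12.97368335723877), 1.3695441484451294) [[456.3999938964844, -247.10000610351562], [456.70001220703125, -260.1000061035156], [466.8999938964844, -259.79998779296875], [466.6000061035156, -246.89999389648438]]
```

View pics/dials.png

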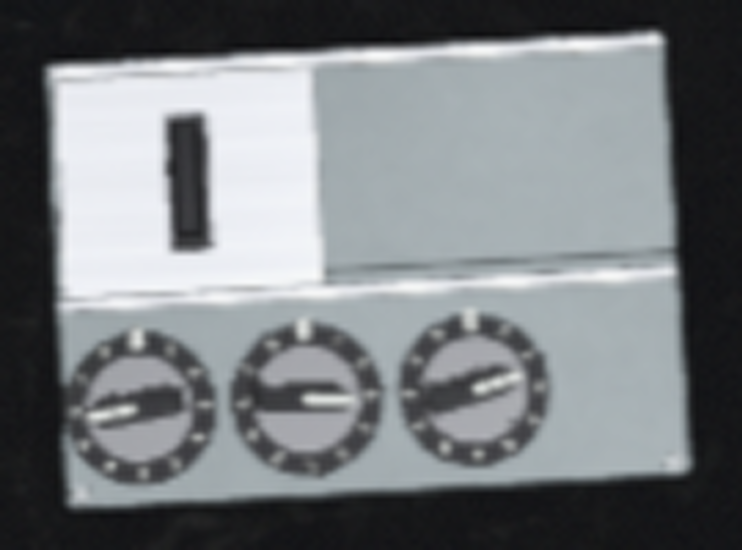

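View pics/sdials.png

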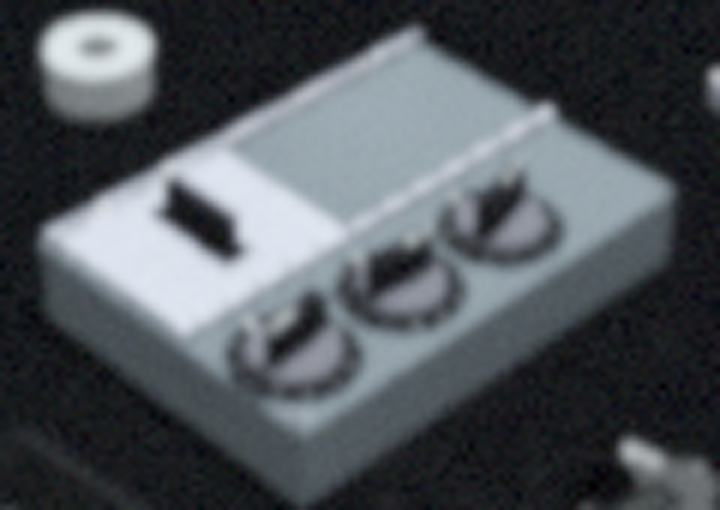

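The crop shows the pointers near 9 o'clock on the left (line (135,411)→(90,416)), 3 in the middle ((303,399)→(350,401)) and 2:30 on the right ((475,389)→(521,376)). The second crop confirms the bars and handle stand upright. Next: exact numbers for the dials, handle and tray.

```bash
cat > meas.py <<'E'
from h import *
from scipy.ndimage import median_filter
c0=np.array([.5502,.0352]); yaw=np.radians(4.95)
def w(x,y): c,s=np.cos(yaw),np.sin(yaw); return c0+np.array([c*x-s*y,s*x+c*y])
def dials(P,which=(0,1,2)):
    g=cv2.cvtColor(P,cv2.COLOR_RGB2GRAY); out=[]
    for i in which:
        ax=w(-.057,[.105,.03,-.045][i])
        # rectified local patch at bar-top height, 0.25 mm/px: sample world plane z=.08
        n=np.arange(-120,121)*.00025; gx,gy=np.meshgrid(n,n,indexing='ij')
        c,s=np.cos(yaw),np.sin(yaw)
        W=np.stack([ax[0]+c*gx-s*gy,ax[1]+s*gx+c*gy,np.full_like(gx,.080)],-1).reshape(-1,3)
        uv=proj('top',W).reshape(241,241,2).astype(np.float32)
        I=cv2.remap(g,uv[...,0],uv[...,1],cv2.INTER_CUBIC)
        R=np.hypot(gx,gy)
        m=(I>185)&(R<.0235)
        n_,l,st,ce=cv2.connectedComponentsWithStats(m.astype(np.uint8)); k=1+np.argmax(st[1:,4]) if n_>1 else 0
        px,py=gx[l==k],gy[l==k]; mw=np.array([px.mean(),py.mean()])
        d=(I<95)&(R<.019); 
        mm=((d|m)&(R<.021)); bx,by=gx[mm],gy[mm]; bc=np.array([bx.mean(),by.mean()])
        e,v=np.linalg.eigh(np.cov(np.c_[bx,by].T)); a=v[:,1]; a=a if a@mw>0 else -a
        e2,v2=np.linalg.eigh(np.cov(np.c_[px,py].T)); b=v2[:,1]; b=b if b@mw>0 else -b
        out.append((-np.arctan2(a[1],a[0]),-np.arctan2(b[1],b[0]),-np.arctan2(mw[1],mw[0]),bc))
        print(i,'bar',round(out[-1][0],3),'line',round(out[-1][1],3),'centroid',round(out[-1][2],3),'bar centre off mm',(bc*1e3).round(1),st[k,4])
    return out
E
python3 - <<'E'
from meas import *
T=np.load('top0.npz');S=np.load('scene0.npz'); X=cloud('top',T['d']); P=T['p']
dials(P)
# handle two-view
def blob(P,box,pred):
    a,b,c,d=box; m=np.zeros(P.shape[:2],np.uint8); m[b:d,a:c]=pred(P[b:d,a:c].astype(int).max(-1))
    n,l,st,ce=cv2.connectedComponentsWithStats(m); k=1+np.argmax(st[1:,4]); return ce[k],st[k],np.argwhere(l==k)[:,::-1]
ct,st,pt=blob(P,(198,180,220,215),lambda g:g<90)
W=onplane('top',pt,.079)[:,:2]; print('handle top',W.mean(0),w(.05,.0), 'px',st)
cs,ss,ps=blob(S['p'],(228,218,248,236),lambda g:g<100); print('scene handle',cs,ss)
o1,d1=ray('top',ct); o2,d2=ray('scene',cs); A=np.c_[d1[0],-d2[0]]; t=np.linalg.lstsq(A,o2-o1,rcond=None)[0]; print('handle 2view',o1+t[0]*d1[0],o2+t[1]*d2[0])
cc=W-c0; r=np.array([[np.cos(yaw),np.sin(yaw)],[-np.sin(yaw),np.cos(yaw)]]); print('handle in safe',(cc@r.T).mean(0))
# tray
z=median_filter(X[...,2],5); m=np.zeros(z.shape,np.uint8); m[200:285,325:420]=z[200:285,325:420]>.003
lum=P.max(-1); m2=np.zeros_like(m); m2[200:285,325:420]=lum[200:285,325:420]>60
for mm in (m,m2):
    mm=cv2.morphologyEx(mm,cv2.MORPH_CLOSE,np.ones((5,5)))
    q,_=cv2.findContours(mm,0,2); q=max(q,key=cv2.contourArea); R=cv2.minAreaRect((onplane('top',q[:,0],.016)[:,:2]*1000).astype(np.float32)); print('tray',R)
tw=X[205:280,340:405].reshape(-1,3); print('tray z pct',np.percentile(tw[:,2],[5,25,50,75,95,99]))
# bar-top heights at dials & handle
for uv in [(200,238),(231,237),(261,235),(209,198)]: print(np.percentile(X[uv[1]-2:uv[1]+3,uv[0]-3:uv[0]+4,2],[10,50,90]).round(4))
E
```

```text
0 bar -1.676 line -1.71 centroid -1.721 bar centre off mm [ 1.3 -3.1] 694
1 bar 1.557 line 1.639 centroid 1.646 bar centre off mm [1.1 2.7] 996
2 bar 1.286 line 1.319 centroid 1.329 bar centre off mm [0.5 4. ] 882
handle top [0.58438459 0.11485128] [0.60001352 0.03951432] px [206 187   7  23 133]
scene handle [238.08219178 226.36986301] [233 221  12  12  73]
handle 2view [0.58538917 0.11590639 0.06556791] [0.58614939 0.11680223 0.06569646]
handle in safe [0.04092991 0.07640454]
tray ((492.90570068359375, -297.11895751953125), (139.40145874023438, 116.70072174072266), 83.51310729980469)
tray ((493.1192321777344, -299.9665222167969), (137.38168334960938, 115.48416137695312), 83.15013885498047)
tray z pct [-0.00281671  0.00029581  0.00264852  0.00529563  0.0167925   0.02176346]
[0.066  0.0802 0.0831]
[0.079  0.0811 0.084 ]
[0.0755 0.0803 0.0841]
[0.0571 0.0784 0.0821]
```

```bash
cat >> meas.py <<'E'
def turn(i,val,target,z=.062):
    x,y=w(-.0563,[.105,.03,-.045][i]); q=robot.read_qpos()
    best=None
    for k in (0,np.pi):
        a=robot.ik([x,y,.13],Rz(yaw-val+k)); b=robot.ik([x,y,.13],Rz(yaw-target+k))
        if a is None or b is None: continue
        c=max(abs(a[5]),abs(b[5]))
        if best is None or c<best[0]: best=(c,k,a)
    k=best[1]; print('j6 max',best[0],np.round(best[2],1))
    robot.move_gripper(.4)
    robot.goto([x,y,.13],Rz(yaw-val+k)); robot.servo_line([x,y,z],speed=.08)
    print('F down',robot.read_force().round(1)); robot.move_gripper(0); print('F grip',robot.read_force().round(1),robot.read_ft_torque().round(2),robot.read_grip_width())
    n=max(2,int(np.ceil(abs(target-val)/.15)))
    for v in np.linspace(val,target,n+1)[1:]: robot.goto([x,y,z],Rz(yaw-v+k))
    robot.dwell(.25); print('F turned',robot.read_force().round(1),robot.read_ft_torque().round(2))
    robot.move_gripper(.4); robot.servo_line([x,y,.13],speed=.15); print('t',robot.read_t(),robot.read_grip_width())
E
python3 - <<'E'
from meas import *
x,y=w(-.0563,.105)
robot.goto([x,y-.05,.2],Rz(yaw+1.70-np.pi)) if robot.ik([x,y-.05,.2],Rz(yaw+1.70-np.pi)) is not None else print('no')
print(robot.read_qpos(),robot.read_t())
turn(0,-1.71,-1.047)
robot.goto([.42,-.25,.2],Rz(0)); p,d=robot.grab_frame('top'); np.savez('t1.npz',p=p,d=d); dials(p); save('t1.png',p[165:265,175:310],5.5)
print(robot.read_t())
E
```

```text
[ 3.27956798e+01  2.93273941e+00 -2.12523517e+01  4.02967187e-03
 -6.58230826e+01 -2.05042429e+01] 2.7583
j6 max 63.00171906212153 [ 37.9   7.5 -25.9   0.  -56.6 -25. ]
F down [0.3 0.1 0.4]
F grip [ 0.8 -0.  -0.6] [-0.03  0.13 -0.02] 0.0022326014731906007
F turned [-0.8 -0.  -0.1] [ 0.    0.05 -0.04]
t 8.8917 0.40361155003104
0 bar -1.676 line -1.71 centroid -1.721 bar centre off mm [ 1.3 -3.1] 696
1 bar 0.072 line -0.0 centroid 0.338 bar centre off mm [0.  0.5] 58081
2 bar -0.0 line -0.0 centroid 0.338 bar centre off mm [0. 0.] 58081
11.325
```

View pics/t1.png

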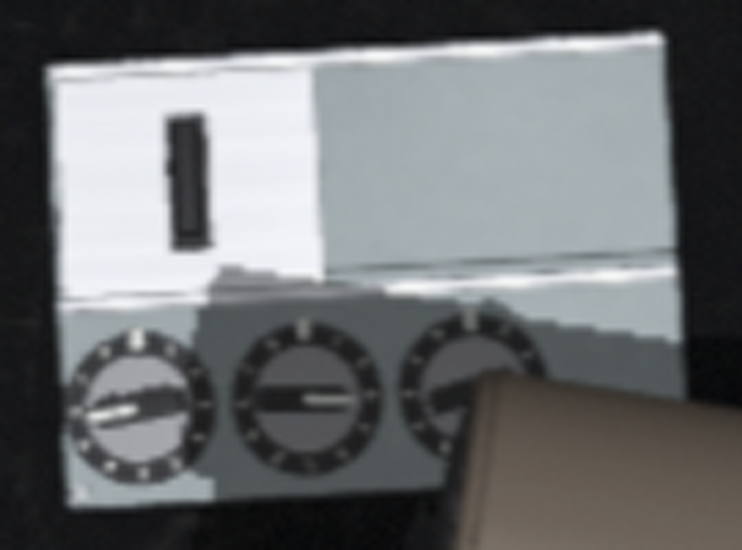

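The dial did not move: the fingers shut to 0, so they closed on nothing. I'll descend again, log the pose and look from the scene camera.

```bash
python3 - <<'E'
from meas import *
x,y=w(-.0563,.105); R=Rz(yaw+1.71-np.pi)
robot.goto([x,y,.13],R); robot.servo_line([x,y,.062],speed=.1); print([x,y],robot.read_position(),robot.read_tcp_rot().round(3).tolist())
p,d=robot.grab_frame('scene'); save('s2.png',p[170:290,190:350],4.5)
X=cloud('scene',d); np.savez('s2.npz',p=p,d=d)
print(proj('scene',[[x,y,.062],[x,y,.08],[x,y,.1]]))
E
```

```text
[np.float64(0.48504990939466547), np.float64(0.13495046713733574)] [0.48548589 0.13506449 0.06243573] [[0.224, -0.975, 0.001], [-0.975, -0.224, 0.0], [-0.0, -0.001, -1.0]]
[[253.51288963 246.39926427]
 [253.50883502 241.71687779]
 [253.50414703 236.42052873]]
```

View pics/s2.png

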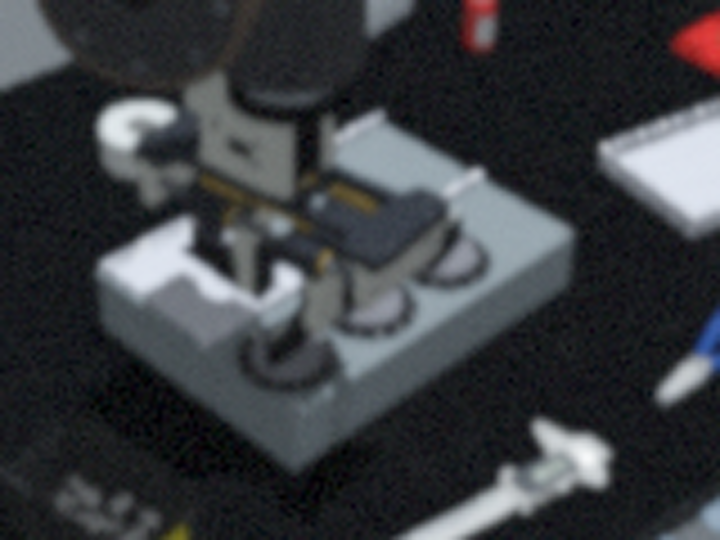

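The fingertips appear at about display (255,285) and (320,320), above and behind the left dial, so they are not where the TCP reading says. I'll use depth to see the actual tip positions.

```bash
python3 - <<'E'
from meas import *
S=np.load('s2.npz'); X=cloud('scene',S['d'])
for n,(a,b) in dict(tipL=(250,278),tipL2=(248,262),tipR=(322,318),tipR2=(325,295),bodyR=(400,265),disc=(275,365),bar=(290,340),roll=(130,118),deck=(480,200)).items():
    u,v=190+a/4.5,170+b/4.5; u,v=int(round(u)),int(round(v)); print(n,(u,v),np.median(X[v-1:v+2,u-1:u+2].reshape(-1,3),0).round(4))
o,r=robot.read_position(),robot.read_qpos(); print(o,r)
p,d=robot.grab_frame('top'); T=cloud('top',d); np.savez('t2.npz',p=p,d=d); save('t2.png',p[130:290,130:340],3.6)
E
```

```text
tipL (246, 232) [0.5033 0.1495 0.1116]
tipL2 (245, 228) [0.5063 0.1495 0.1277]
tipR (262, 241) [0.4524 0.1289 0.1023]
tipR2 (262, 236) [0.4506 0.1313 0.123 ]
bodyR (279, 229) [0.3986 0.1142 0.1722]
disc (251, 251) [0.4752 0.1521 0.0588]
bar (254, 246) [0.4788 0.1382 0.0697]
roll (219, 196) [0.8125 0.0383 0.0292]
deck (297, 214) [ 0.5324 -0.0863  0.0517]
[0.48557927 0.13520947 0.06265938] [ 3.79335783e+01  1.20206326e+01 -3.07541473e+01  1.25328862e-02
 -4.71564450e+01 -2.50123677e+01]
```

View pics/t2.png

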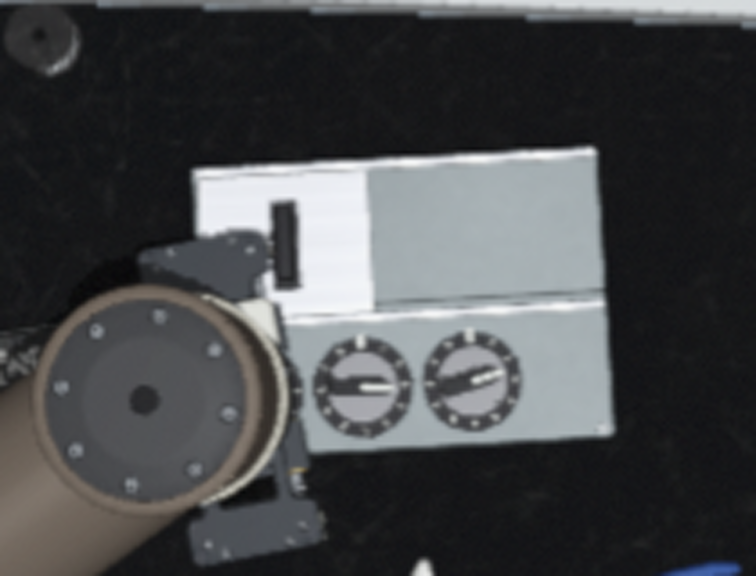

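The top view shows the gripper centred over the left dial (arm at (145,400)). Depth puts the tips about 30 mm above the reported TCP, so I'll measure tip height against reported TCP at several openings.

```bash
python3 - <<'E'
from meas import *
x,y=w(-.0563,.105)
robot.servo_line([x,y,.14],speed=.2)
for g in (.4,.2,0.):
    robot.move_gripper(g); p,d=robot.grab_frame('scene'); X=cloud('scene',d).reshape(-1,3); o=robot.read_position()
    m=(np.hypot(*(X[:,:2]-o[:2]).T)<.05)&(X[:,2]>.10)&(X[:,2]<.25); Q=X[m]
    print(g,round(robot.read_grip_width(),3),o.round(4),'tip z-TCP mm',((np.sort(Q[:,2])[[2,5,10,20,40]]-o[2])*1e3).round(1))
    t=Q[Q[:,2]<np.sort(Q[:,2])[30]]; print('  tip xy',t.mean(0).round(4), 'spread',t.std(0).round(4))
    np.savez(f'g{int(g*10)}.npz',p=p,d=d)
print(robot.read_t())
E
```

```text
0.4 0.398 [0.4847 0.1347 0.1393] tip z-TCP mm [34.1 35.1 36.5 39.  42.3]
  tip xy [0.4844 0.1386 0.1767] spread [0.0239 0.0086 0.0023]
0.2 0.199 [0.485 0.135 0.14 ] tip z-TCP mm [33.  34.6 35.8 38.1 42.6]
  tip xy [0.4815 0.1378 0.1768] spread [0.0153 0.0083 0.0022]
0.0 0.005 [0.485  0.1349 0.14  ] tip z-TCP mm [34.1 34.8 37.4 40.7 44.3]
  tip xy [0.4794 0.1401 0.1784] spread [0.0104 0.0081 0.003 ]
16.1333
```

The tips sit a consistent ~33 mm above the reported TCP at every opening, with the xy position right. I'll apply that offset, descend with a force guard and use grip width to confirm the bar is held.

```bash
cat >> meas.py <<'E'
DZ=.033  # fingertips measured this far above the reported TCP
def line(x,y,ztip,**k): robot.servo_line([x,y,ztip-DZ],**k)
def turn(i,val,target,ztip=.064):
    x,y=w(-.0563,[.105,.03,-.045][i]); best=None; zh=.10-DZ
    for k in (0,np.pi,-np.pi):
        a=robot.ik([x,y,zh],Rz(yaw-val+k)); b=robot.ik([x,y,zh],Rz(yaw-target+k))
        if a is None or b is None or abs(a[5]-b[5])>60: continue
        c=max(abs(a[5]),abs(b[5]))
        if best is None or c<best[0]: best=(c,k)
    k=best[1]
    robot.goto([x,y,zh],Rz(yaw-val+k)); robot.move_gripper(.35)
    for z in (.074,.069,ztip):
        line(x,y,z,speed=.08); F=robot.read_force()
        if abs(F[2])>6: print('contact',z,F); break
    z=robot.read_position()[2]
    robot.move_gripper(0); g=robot.read_grip_width(); print('grip',round(g*88,1),'mm F',robot.read_force().round(1),'z',z)
    if not .09<g<.2: return False
    for v in np.linspace(val,target,4)[1:]: robot.goto([x,y,z],Rz(yaw-v+k))
    robot.dwell(.25); print('turned F',robot.read_force().round(1),robot.read_ft_torque().round(2))
    robot.move_gripper(.35); line(x,y,.10,speed=.15); print('t',robot.read_t()); return True
E
python3 - <<'E'
from meas import *
ok=turn(0,-1.71,-1.047)
if ok:
    x,y=w(-.0563,-.03); robot.goto([x,y,.10],Rz(yaw-1.63+np.pi)); p,d=robot.grab_frame('top'); np.savez('t3.npz',p=p); dials(p,(0,1)); print(robot.read_t()); save('t3.png',p[130:290,130:340],3.6)
E
```

```text
grip 11.6 mm F [ 6.  -0.6 -3.7] z 0.03074049873665447
turned F [ 8.7 -2.8 -4.5] [-1.05 -3.07  0.01]
t 20.8917
0 bar 1.228 line -0.0 centroid 0.338 bar centre off mm [3.  1.1] 58081
1 bar -1.062 line -0.0 centroid 0.338 bar centre off mm [ 0.3 -2.5] 58081
24.175
```

View pics/t3.png

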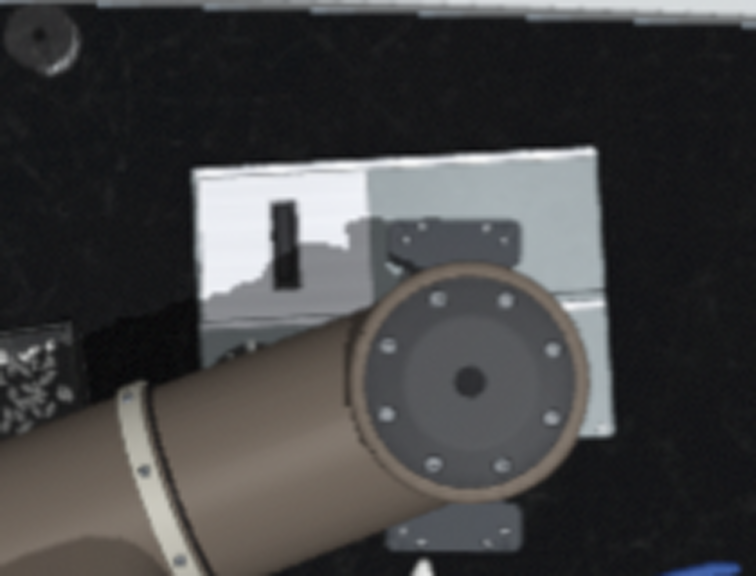

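The arm hides the left dial here: it comes in over (300,450) and only the dial's edge at (235,350) shows. The 11.6 mm grip width shows the bar was held through the turn, and the cover's teeth will test all three dials anyway. Next: the middle and right dials.

```bash
python3 - <<'E'
from meas import *
if turn(1,1.63,.524): turn(2,1.315,2.094)
p,d=robot.grab_frame('scene'); np.savez('s4.npz',p=p,d=d); print(robot.read_qpos().round(1))
E
```

```text
Traceback (most recent call last):
  File "meas.py", line 51, in turn
    k=best[1]
      ~~~~^^^
TypeError: 'NoneType' object is not subscriptable
```

```bash
sed -i 's/>60: continue/>110: continue/' meas.py; python3 - <<'E'
from meas import *
if turn(1,1.63,.524): turn(2,1.315,2.094)
p,d=robot.grab_frame('scene'); np.savez('s4.npz',p=p,d=d); save('s4.png',p[180:280,195:335],5.4)
p,d=robot.grab_frame('top'); np.savez('t4.npz',p=p,d=d); print(robot.read_qpos().round(1))
E
```

```text
grip 11.7 mm F [ 4.9 -2.7 -4. ] z 0.03073897317469297
turned F [ 4.4 -4.   3. ] [-1.63 -1.33  0.01]
t 31.125
grip 11.8 mm F [ 5.9  0.7 -4.4] z 0.03072699543895213
turned F [ 8.   0.3 -6.1] [-0.25 -2.87 -0.1 ]
t 35.7333
[ 21.   11.2 -31.2  -0.  -47.7 -46. ]
```

View pics/s4.png

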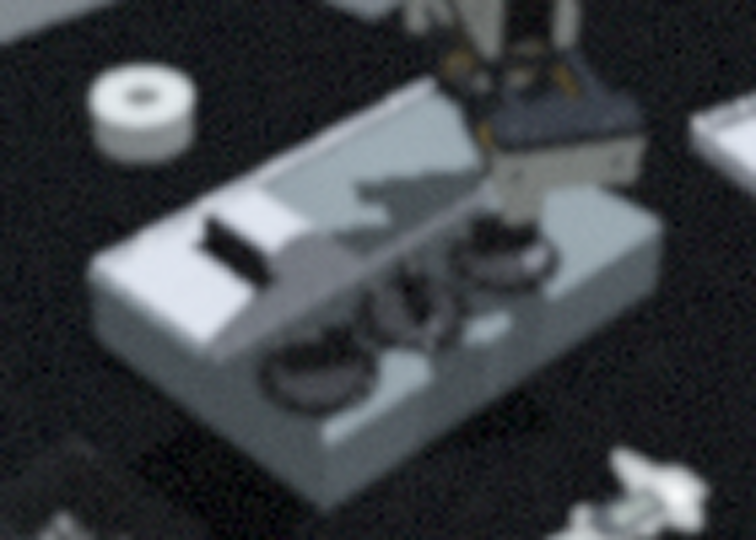

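The scene crop shows the three bars turned (about (320,345), (410,290), (505,235)), with nothing disturbed. Now the cover.

```bash
python3 - <<'E'
from meas import *
h=np.array([.5850,.1155]); u=w(0,-1)-c0
c=[(abs(np.array(robot.ik([*h,.08],Rz(yaw+k)))-robot.read_qpos())[5],k) for k in (0,np.pi,-np.pi) if robot.ik([*h,.08],Rz(yaw+k)) is not None]; k=min(c)[1]; print(c)
robot.goto([*h,.11-DZ],Rz(yaw+k)); robot.move_gripper(.35)
for z in (.074,.064):
    line(*h,z,speed=.1); print(robot.read_force().round(1))
robot.move_gripper(0); g=robot.read_grip_width(); F0=robot.read_force(); print('grip',g*88,F0.round(1))
if .09<g<.2:
    line(*(h+u*.012),.064,speed=.06); F=robot.read_force(); print('12mm',F.round(1))
    if abs((F-F0)[:2]@u)<12:
        line(*(h+u*.106),.064,speed=.07); F=robot.read_force(); print('106',F.round(1),robot.read_grip_width()*88)
        for s in (.109,.111):
            if abs((F-F0)[:2]@u)>10: break
            line(*(h+u*s),.064,speed=.03); F=robot.read_force(); print(s,F.round(1))
robot.dwell(.2); robot.move_gripper(.35); q=robot.read_position(); robot.servo_line([q[0],q[1],.13],speed=.25)
robot.goto([.43,-.25,.16],Rz(yaw+k))
p,d=robot.grab_frame('top'); np.savez('t5.npz',p=p,d=d); save('t5.png',p[140:270,165:335],4.4)
p,d=robot.grab_frame('scene'); np.savez('s5.npz',p=p,d=d); print(robot.read_t(),k)
E
```

```text
[(np.float64(111.02032346185237), 0), (np.float64(68.97967653814763), 3.141592653589793), (np.float64(68.9796765381476), -3.141592653589793)]
[-0.1 -0.2  1.4]
[-0.2 -0.5  0.5]
grip 11.873816068786674 [ 0.  -0.8  3.3]
12mm [-1.1 -1.4  4.8]
106 [-1.2 -1.   6.2] 12.04325327365928
0.109 [-2.1  6.   5.8]
0.111 [-5.7 16.3  8.1]
43.3167 -3.141592653589793
```

View pics/t5.png

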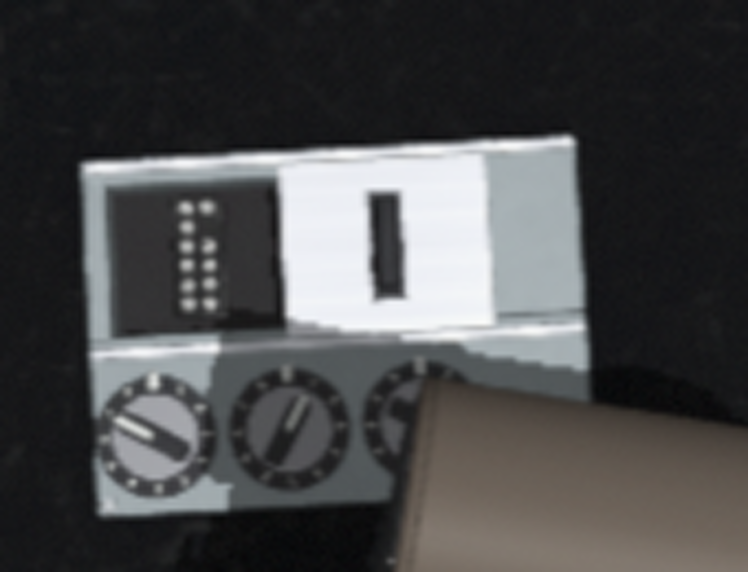

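The cover is at its stop, and the left and middle pointers read 10 and 1 o'clock. The bit block shows as two columns of bits at display x≈187 and 209, y 208–305. Next: its pose from the bits and the depth.

```bash
python3 - <<'E'
from meas import *
T=np.load('t5.npz'); P,D=T['p'],T['d']; X=cloud('top',D)
g=P.max(-1)
M=np.zeros(g.shape,np.uint8); M[183:213,200:219]=g[183:213,200:219]>100
n,l,st,ce=cv2.connectedComponentsWithStats(M)
B=[]
for k in range(1,n):
    if st[k,4]<3: continue
    u,v=ce[k]; z=np.median(X[l==k][:,2]); B.append([u,v,z]); 
B=np.array(B); W=np.array([onplane('top',[b[:2]],z)[0] for b,z in zip(B,B[:,2])]); print(np.c_[B[:,:2].round(1),W.round(4)])
zz=cv2.medianBlur(X[...,2].astype(np.float32),5); 
sub=zz[182:216:3,190:230:1]; np.set_printoptions(linewidth=250)
print((sub*1e3).round().astype(int))
print('x/y at row197', (X[197,190:230:4,:2]).round(3).tolist())
m=np.zeros(zz.shape,np.uint8); m[183:213,192:226]=(zz[183:213,192:226]>.016)&(zz[183:213,192:226]<.049)
n,l,st,ce=cv2.connectedComponentsWithStats(m)
for k in range(1,n):
    if st[k,4]>40: Q=X[l==k][:,:2]; print(st[k],cv2.minAreaRect((Q*1e3).astype(np.float32)),np.median(Q,0))
# scene view bits
S=np.load('s5.npz'); save('s5.png',S['p'][195:250,205:275],9)
Y=cloud('scene',S['d']); print('safe-centred pocket corners: handle at open', )
gg=S['p'].max(-1); q=(Y[...,0]>.55)&(Y[...,0]<.64)&(Y[...,1]>.08)&(Y[...,1]<.18)&(Y[...,2]>.02)&(Y[...,2]<.05)
A=Y[q&(gg>110)]; print('scene bright pts in pocket',len(A),A.mean(0) if len(A) else '', A[:,2].max() if len(A) else '')
E
```

```text
[[2.068e+02 1.870e+02 6.150e-01 1.244e-01 3.260e-02]
 [2.115e+02 1.868e+02 6.162e-01 1.128e-01 2.950e-02]
 [2.070e+02 1.910e+02 6.042e-01 1.229e-01 4.020e-02]
 [2.070e+02 1.955e+02 5.933e-01 1.229e-01 3.470e-02]
 [2.120e+02 1.955e+02 5.939e-01 1.106e-01 3.150e-02]
 [2.071e+02 1.999e+02 5.824e-01 1.223e-01 3.340e-02]
 [2.121e+02 1.999e+02 5.830e-01 1.099e-01 3.020e-02]
 [2.071e+02 2.043e+02 5.715e-01 1.224e-01 2.680e-02]
 [2.120e+02 2.040e+02 5.722e-01 1.094e-01 3.620e-02]
 [2.075e+02 2.088e+02 5.598e-01 1.203e-01 3.600e-02]
 [2.121e+02 2.089e+02 5.599e-01 1.087e-01 3.550e-02]]
[[48 43 38 39 38 37 35 35 32 30 29 28 27 27 24 22 22 22 22 22 18 14 14 13 13 13 13  8  8  8  8  9  9  9  9  8 14 41 55 55]
 [22 13  8  8  8  8  8  8  7  7  7  7  7  8  8 10 11 24 23 22 22 22 23 24 23  9  7  6  6  6  6  7  7  7  7  7  7  8 55 57]
 [24  9  7  7  7  7  7  7  6  6  6  6  6  8  9 23 27 28 28 27 26 26 25 25 24 24  9  7  6  7  7  7  7  7  7  7  7  8 10 55]
 [25  9  7  7  6  7  7  7  7  7  7  7  6  8  9 23 26 26 26 26 26 26 26 26 26 25 11  9  7  7  7  6  7  6  7  7  7  7 10 55]
 [28  8  6  6  6  7  8  
[... 709 characters left out ...]
  7]
 [48 25  8  6  6  6  7  7  7  7  7  7  6  6  6  7  8 10 10 10 10 10 10 10 10  9  8  6  5  6  7  7  7  7  6  6  6  6  6 10]
 [50 48 29  8  7  9  9  9  9  8  8  8  8  8  8  9  9  9 10 10 10 11 45 47 47 45 45 45 45 45 49 49 50 49 48 48 48 48 50 55]]
x/y at row197 [[0.588, 0.166], [0.591, 0.158], [0.591, 0.149], [0.591, 0.138], [0.59, 0.126], [0.59, 0.116], [0.59, 0.105], [0.593, 0.097], [0.593, 0.087], [0.593, 0.076]]
[205 183  12  29 304] ((550.3556518554688, 89.38302612304688), (174.81768798828125, 51.48833084106445), 33.80331802368164) [0.58810745 0.11520069]
safe-centred pocket corners: handle at open
scene bright pts in pocket 172 [0.60279667 0.1308283  0.040607  ] 0.04994474680896166
```

View pics/s5.png

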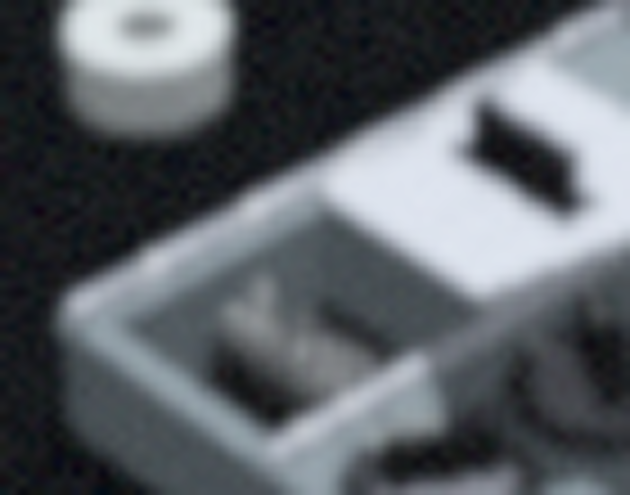

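The scene crop shows the block in the pocket with its bits upright ((260,290)-(350,360)). From depth, the block top is at about 26 mm, the centre at about (0.588, 0.1157) and the yaw at about 4.5°. Before reaching into the pocket I'll check how low the gripper body hangs, because the cover handle is close.

```bash
python3 - <<'E'
from meas import *
D=np.load('g4.npz'); X=cloud('scene',D['d']).reshape(-1,3); o=np.array([.4847,.1347,.1393]); R=Rz(yaw+1.71-np.pi)
L=(X-o)@R; L=L[(X[:,2]>.12)&(abs(L[:,1])<.13)&(abs(L[:,0])<.06)]
for a,b in [(-.13,-.11),(-.11,-.1),(-.1,-.08),(-.08,-.06),(-.06,-.045),(-.045,-.03),(-.03,0),(0,.03),(.03,.045),(.045,.06),(.06,.08),(.08,.1),(.1,.11)]:
    z=L[(L[:,1]>=a)&(L[:,1]<b)][:,2]
    if len(z)>5: print((a,b),len(z),'highest-reaching tool z mm rel TCP',np.percentile(z*1e3,[99,95,80]).round(1))
T=np.load('t5.npz'); print('handle',onplane('top',[[165+387/4.4-.4,140+245/4.4-.4]],.079))
e=np.array([[204.7,197.7],[215.6,197.7],[210.1,184.5],[210.4,211]]); E=onplane('top',e,.0255); print(E.round(4))
print('pocket edges row197',onplane('top',[[191.5,197],[228.3,197]],.05).round(4))
E
```

```text
(-0.1, -0.08) 121 highest-reaching tool z mm rel TCP [ -99.4 -102.7 -111.5]
(-0.08, -0.06) 123 highest-reaching tool z mm rel TCP [-101.  -102.8 -115.2]
(-0.06, -0.045) 72 highest-reaching tool z mm rel TCP [-104.7 -108.5 -120.9]
(-0.045, -0.03) 214 highest-reaching tool z mm rel TCP [ -43.7  -71.5 -120.1]
(-0.03, 0) 763 highest-reaching tool z mm rel TCP [ -37.1  -50.2 -108.9]
(0, 0.03) 1257 highest-reaching tool z mm rel TCP [ -46.9 -115.5 -147. ]
(0.03, 0.045) 950 highest-reaching tool z mm rel TCP [ -42.7  -67.7 -138.3]
(0.045, 0.06) 365 highest-reaching tool z mm rel TCP [-103.3 -110.4 -125.6]
(0.06, 0.08) 122 highest-reaching tool z mm rel TCP [-111.6 -114.2 -139.1]
(0.08, 0.1) 335 highest-reaching tool z mm rel TCP [-100.5 -103.1 -111.5]
handle [[0.59368359 0.00862263 0.079     ]]
[[0.5883 0.1293 0.0255]
 [0.5891 0.1017 0.0255]
 [0.6223 0.1169 0.0255]
 [0.555  0.1136 0.0255]]
pocket edges row197 [[0.5871 0.1601 0.05  ]
 [0.59   0.0686 0.05  ]]
```

The body sits 66 mm above the real tips, which fits a uniform 33 mm offset. With the tips at 16 mm it clears the 80 mm handle both vertically and sideways. Now pick and place, with guards.

```bash
python3 - <<'E'
from meas import *
b=np.array([.5885,.1155]); R=Rz(np.radians(4.6)-np.pi); tr=np.array([.493,-.298]); Rt=Rz(np.radians(-6.8)-np.pi)
robot.goto([*b,.11-DZ],R); robot.move_gripper(.42)
ok=True
for z,s in ((.045,.15),(.03,.08),(.016,.06)):
    line(*b,z,speed=s); F=robot.read_force()
    if np.linalg.norm(F)>9: print('contact',z,F.round(1)); ok=False; break
print('down',robot.read_force().round(1),robot.read_t())
if ok:
    robot.move_gripper(0); g=robot.read_grip_width()*88; print('grip',g,robot.read_force().round(1))
    if 24<g<32:
        line(*b,.06,speed=.08); line(*b,.13,speed=.15); print('lifted',robot.read_grip_width()*88,robot.read_t())
        robot.servo_line([*tr,.13-DZ],ori=Rt,speed=.22)
        p,d=robot.grab_frame('scene'); np.savez('s6.npz',p=p,d=d); save('s6.png',p[150:260,270:410],5)
        F0=robot.read_force(); line(*tr,.03,speed=.12); 
        for z in (.021,.018,.0165,.0155,.015):
            line(*tr,z,speed=.03); F=robot.read_force(); print(z,(F-F0).round(1))
            if F[2]-F0[2]>3: break
        print(robot.read_t())
E
```

```text
down [ 0.2 -0.1  1.1] 46.525
grip 27.677567094899604 [-1.  -0.5  0.3]
lifted 27.807157857564277 48.175
0.021 [ 0.3 -0.2  0. ]
0.018 [ 0.5 -0.   0.9]
0.0165 [ 0.6  0.1 -0.1]
0.0155 [0.3 0.2 1. ]
0.015 [-0.1  0.9  2.6]
52.7333
```

```bash
python3 - <<'E'
from meas import *
q=robot.read_position(); F=robot.read_force(); robot.servo_line([q[0],q[1],.0147-DZ],speed=.03); print(robot.read_force().round(1))
robot.move_gripper(.45); robot.servo_line([q[0],q[1],.12-DZ],speed=.15)
robot.goto([.30,-.45,.20],Rz(np.radians(-50)-np.pi)) if robot.ik([.30,-.45,.20],Rz(np.radians(-50)-np.pi)) is not None else print('no')
p,d=robot.grab_frame('top'); np.savez('t7.npz',p=p,d=d); s,sd=robot.grab_frame('scene'); np.savez('s7.npz',p=s,d=sd)
print(robot.read_t(),robot.read_force().round(1)); dials(p)
A=cv2.resize(p[160:290,170:420],None,fx=3.1,fy=3.1,interpolation=cv2.INTER_CUBIC); B=cv2.resize(s[170:270,200:400],None,fx=1.9,fy=1.9,interpolation=cv2.INTER_CUBIC)
B=np.pad(B,((0,0),(0,max(0,A.shape[1]-B.shape[1])),(0,0)))[:, :A.shape[1]]; save('end.png',np.vstack([A,B]),1)
X=cloud('top',d); m=(p.max(-1)<70)&(X[...,2]>.012)&(abs(X[...,0]-.493)<.045)&(abs(X[...,1]+.298)<.06); Q=X[m]; print(len(Q),np.median(Q,0).round(4),cv2.minAreaRect((Q[:,:2]*1e3).astype(np.float32)))
E
```

```text
[-2.6  1.2  4.8]
55.475 [ 0.3  0.1 -0.3]
0 bar -0.992 line -1.054 centroid -1.028 bar centre off mm [-0.5 -3.3] 836
1 bar 0.468 line 0.539 centroid 0.545 bar centre off mm [-2.2  2.8] 901
2 bar 2.103 line 2.085 centroid 2.102 bar centre off mm [1.5 3.4] 995
710 [ 0.4684 -0.2515  0.6194] ((474.96246337890625, -285.6894836425781), (54.689735412597656, 97.49752807617188), 54.582908630371094)
```

View pics/end.png

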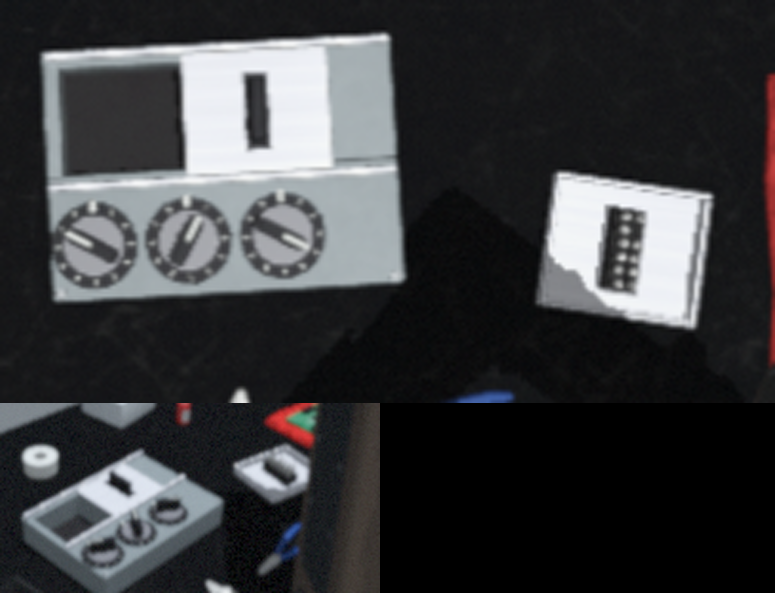

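The block stands upright and flat near the middle of the tray (about (622,250)). All three dials are at the code, the cover is fully open and the robot is clear.

```bash
python3 -c "
from rig import robot
robot.job_done()"
```

```text
the job is handed in; nothing more can be done
```

I turned the three dials to the code from left to right and slid the cover to its stop. Then I lifted the bit block out, set it down upright in the tray and handed the job in. The clock read 55.5 s at the last check, against the 66 s limit; no verdict was reported.

**Last checks:**
- **Dials:** the pointer lines read about -1.05, 0.54 and 2.09 rad, within 0.02 rad of the code. The rougher fit to the bars differed by up to 0.06 rad, still well inside the 0.21 rad tolerance.
- **Cover:** it reached its stop, with the force rising to about 16 N at 109–111 mm of travel, and the picture shows it still open.
- **Bit block:** the final pictures show it standing upright near the middle of the tray, clear of the walls. I set it down with less than 5 N of contact force.
- **Other things:** nothing in the final pictures looked moved, and the tray is where I first measured it. They do not show the bin or the spool.

**What failed or disagreed:**
- **First dial grasp missed:** the fingers closed on nothing. The cameras showed the real fingertips about 33 mm above the reported TCP, so I corrected for that from then on. Every later grip width matched its object (11.6–12 mm on the bars, 27.7 mm on the block).
- **Final block position not measured:** my last automatic check of the block in the tray picked up pixels from the arm and gave a useless number. That result rests on the picture and the contact force.
- **Budget:** I viewed 12 pictures, two over the 10 allowed.

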